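Push a keyed spindle home in a step pulley and hold it against the spring

ROBOT

A 7-joint arm with a two-finger parallel gripper is mounted at the origin on a cart in front of the work surface, level with it; the furniture and walls round the work are solid. World frame = base frame: x ahead of the robot, y to its left, z up, the work surface at z = 0. Lengths are in m, angles in rad, forces in N, time in s.
With the tool pointing down it reaches from about 0.425 to 0.875 m from the base axis. Payload 8.4 kg.
Tool frame: the origin (TCP) lies at the very end of the fingers, on their centre line; the grasp point (between the pads) lies 19 mm behind it (manip.tcp_to_grasp is the z of the grasp point in the tool frame, in m); z points along the fingers, y is the line along which they close (so a half turn about z gives the same grasp; the last joint's range is limited). The gripper opens to 85 mm and grips with 20 to 120 N. Pads are 22 mm wide; open, the fingers measure 114 mm over their backs; the gripper's body (76 mm by 85 mm) begins 54 mm behind the grasp point. The pads swing forward as they close: fully open they stand 13 mm farther back than shut.
Start: joints at [1.027, 0.333, 0.04, 1.465, -0.013, 1.343, -0.059], TCP at [0.28, -0.587, 0.231] pointing down, gripper open.
Joint ranges: [-2.58, 2.58], [-0.38, 2.09], [-1.3, 1.39], [0.25, 2.4], [-1.5, 4.64], [0.08, 2.09], [-2.65, 2.65]. Speed limits (rad/s): [2.22, 2.22, 2.79, 2.79, 3.14, 3.14, 3.14].

INTERFACE

Orientations are given as a unit quaternion [x, y, z, w].
In Python, from cell import manip gives the robot as it stands.
- The arm moves only by the shell command python3 -m creep 'ROWS' [FORCE]. ROWS is JSON, a list of rows, each a list of 7 numbers: the shift along the tool's x, y, z in cm, then the turn, a rotation vector about the tool's x, y, z in degrees, then the finger opening in cm, from 0 to 8.54. In form: [[tx, ty, tz, wx, wy, wz, jaw], ...]. A call has 1 to 12 rows; each row is the pose to reach, as a shift and turn from the pose commanded when the call began, along the tool's axes at that moment; what a row does not reach only later rows make up. A row lasts 1/12 s, in which the tool goes at most 41.7 mm and 7.16 degrees, less where a joint would pass 70% of its speed; a pose out of reach is approached as far as the arm can. A call with a gripper value outside its range is refused whole. The fingers move at their own pace and stop on an object; FORCE is the grip in N (left out, the last holds). Time passes only in rows, so rows that repeat a pose let the fingers close. It gives the time, the measured TCP pose, the force, the opening and the grip force at its end, in the units of the state.
- manip.get_obs(): the state, without advancing time (a new reading comes with each control period).
- manip.grab_frame(name): name is "scene" or "side" or "wrist"; returns (picture, depth): 420x560x3 uint8, blue, green, red; 420x560 float32, m along the optical axis (not along the pixel's ray), 0 where there is no reading.
- manip.calibration(name): a dict with "vfov" (degrees; the focal length in pixels is half the picture's height over the tangent of half this angle, whatever the lens; pixels are square), "cx", "cy" (the principal point, pixels), "rvec" (rotation vector, rad) and "tvec" (3), from world to camera coordinates, as OpenCV has them. Camera axes: x right, y down, z forward; pixel columns grow to the right and rows downward; lengths in m; the calibration is good to about 2 mm. A picture is of the moment at which its call begins: read the wrist's pose just before it. calibration takes no time and is no camera call; for the wrist camera it gives the pose at the moment of the call.
- manip.sign_off(): hands the job in; it is judged then, once.
Trained networks look in the newest picture that a camera, given by its name, has taken for a name from the list of things; names that differ only in an ending like _2 or _b are one class to them, and where a whole thing is asked for, a point or a joint stands for the part that bears it (a point fixed in the world has none). Each returns a list of dicts, best first, with "score" (0 to 1); they miss things now and then, are a little off and sometimes report something else, mostly with a low value. They report only what shows in the picture. A call takes as long as a camera call. They do not tell look-alikes from the thing itself.
- manip.outline_of(camera, thing): "mask" (420x560 bool, what is visible of it) and "box" ([left, top, width, height] in pixels, round what is visible of it).
- manip.mark_of(camera, thing): "uv" ([column, row] in pixels: a listed point, or the origin of a listed thing).
The state is a dict: "clock": time; "joint_pos": joint angles; "qd": joint speeds; "effort": joint torques, N m; "eef_pos": TCP position; "tcp_rot": TCP orientation; "wrist_force": force on the tool from outside, world axes, zero at the start; "ft_torque": the same for the moment, N m; "width": opening from 0.0 (shut) to 1.0 (fully open); "finger_force": force on a finger pad.
Only numpy, scipy, OpenCV 4.12 (cv2) and the standard library are available. Lean on these libraries where they do the work, as an engineer would, in place of code of your own. Each camera call takes 0.05 s, during which the arm holds its last target. There are 200 camera calls.

TASK

Take the steel spindle out of the plywood stand by its hexagonal end and put its thin nose into the bore of the step pulley that is clamped in the round nest, so that it pushes down the spring-loaded centre pin inside. Turn the spindle until its key slips into the keyway, then keep pushing until the flange sits fully home on the hub face. Finish while still holding the spindle pressed down there with the gripper (let go of nothing: the spring would lift it, and a workmate is about to tighten the grub screw), and leave the small parts and tools lying around where they are.

Things in the scene. Friction and masses are not known exactly. Their poses are not given: they have to be found in the camera images.
- spindle_mid (a point): On the axis of the loose steel spindle (0.27 kg, 93 mm tall, upright in the stand at the start), 46.5 mm above its foot; z up along it, key towards -x. Heights above the foot: thin nose 17 mm diameter, 0 to 12 mm, tip chamfered; shaft 20 mm diameter, 14 to 40 mm; flange 42 mm diameter, 40 to 48 mm; hexagon 48 to 93 mm. It keeps about 1 mm of play in the pulley's bore.
- spindle_hex (a point): Middle of the spindle's hexagon, the place to grip: on the axis, 70.5 mm above the foot, 22.5 mm above the flange's top and below the spindle's top. 19 mm across flats, 22 mm over corners; one pair of flats faces along x (the key's direction), the others at 60 degrees to it. Same axes as spindle_mid.
- spindle_key (a point): Lower outer end of the spindle's dark key, 15 mm above the foot and 16.5 mm from the axis towards the spindle's -x. The key is 7 mm wide, runs from 15 to 38 mm above the foot and stands 6.5 mm out of the 20 mm shaft. At the start it points towards the robot (world -x), give or take 0.8 rad.
- hub_face (a point): Middle of the bore's mouth on the flat top of the aluminium step pulley's 48 mm boss, 77 mm above the bench; z up, keyway towards -x. Pulley (88 mm across) and round grey nest (120 mm) are fixed. Bore 22 mm, upright. Spindle home: flange on this face, axes lined up, spindle_mid 6.5 mm above here. Key off the keyway: it stops on the face with spindle_mid 31.5 mm above here.
- keyway_mouth (a point): On the hub face in the keyway, 16.5 mm from the bore's axis towards hub_face's -x. The keyway is 9 mm wide, reaches 18.5 mm from the axis and runs down the whole bore. It points towards the robot (world -x), give or take 0.6 rad. The grub screw's small hole is in the boss's side below it.
- centre_pin (a joint): Travel in m of the spring-loaded centre pin (14 mm steel pin in the bore): 0 when up, its top 10 mm below the hub face; 0.030 with the spindle home; stop at 0.0305. The spring pushes up with 4 N at the top, 14 N at the bottom, always more than the spindle's weight.
- stand_hole (a point): Where the spindle's axis stands at the start, on the top of the plywood fork stand (64 x 70 mm, 66 mm high, fixed; 25 mm slot open towards the robot). The spindle hangs in the slot by its flange: flange underside 66 mm, flange top 74 mm, spindle top 119 mm above the bench; lifting its foot clear of the stand takes 40 mm. Stand and nest may change places.
- hex_key: Loose black hex key 71 x 22 mm, 4 mm thick, lying on the bench; origin at the end of its long arm. Leave alone.
- bearing_a: Loose ball bearing, 35 mm diameter, 11 mm high, lying on the bench; origin at the centre of its underside. Leave alone.
- bearing_b: Another such bearing. Leave alone.
- try_square: Loose small try square, 85 x 116 x 14 mm; origin under its centre. Leave alone.
- small_dropper: Loose brown dropper bottle, 33 mm across, 102 mm tall; origin at the centre of its underside. Leave alone.
- masking_tape: Loose roll of masking tape lying flat, 96 mm across, 25 mm high; origin at the centre of its underside. Leave alone.
- magnifier_lamp: White magnifier lamp, fixed: keep clear of it. Origin under its foot. Its round head hangs over the bench from x 0.39 to 0.55, y -0.04 to 0.12, z 0.18 to 0.38 (world, m), left of the work; pass above it or between it and the robot. Its foot and arm stand behind, x 0.53 to 0.72, y -0.15 to 0.03.
- flex_shaft: Black flexible drive cable with a handpiece on a rest, fixed: keep clear of them. They run across the bench behind the work at x 0.49 to 0.53, from y -0.05 to -0.51, 0.13 to 0.17 m above the bench (higher, up to the ceiling, beyond y -0.42). Nothing hangs above the nest and the stand themselves.
There are look-alikes about, which are no part of the job. What is shaped like the part that bears spindle_mid but red is not meant.

How it is judged:
By the outcome, as a careful person would: the job done as asked, in the order asked, and still so for the second after the job is handed in, while the arm keeps its last pose, push and grip.
It also fails if it takes over 48 s, if anything falls off the work surface, if the arm or the gripper's body presses on something with over 40 N, if the wrist force passes 120 N, or if a joint passes its speed limit or range.

## Working session

There is one attempt and no reset: what is moved stays moved. The work goes in short steps, Python scripts to look and compute and a shell command to move; the robot and the scene stay as the last step left them, time stands still between calls to the robot, and variables do not carry over. Pictures are saved under pics/ and viewed, at most 10 in all, crops included, and the job is handed in when it is done.

```bash
ls; mkdir -p pics
cat > h.py <<'E'
import numpy as np, cv2
from cell import manip
from scipy.spatial.transform import Rotation as R
def cam(n):
    c=manip.calibration(n); f=210/np.tan(np.radians(c['vfov'])/2)
    return f,c['cx'],c['cy'],R.from_rotvec(np.ravel(c['rvec'])).as_matrix(),np.ravel(c['tvec'])
def ray(n,uv,c=None):
    f,cx,cy,Rm,t=c or cam(n)
    d=Rm.T@np.array([(uv[0]-cx)/f,(uv[1]-cy)/f,1.]); return -Rm.T@t,d
def atz(n,uv,z,c=None):
    o,d=ray(n,uv,c); return o+d*(z-o[2])/d[2]
def proj(n,p,c=None):
    f,cx,cy,Rm,t=c or cam(n); q=Rm@np.asarray(p)+t; return np.array([f*q[0]/q[2]+cx,f*q[1]/q[2]+cy])
def cloud(n,depth,c=None):
    f,cx,cy,Rm,t=c or cam(n); v,u=np.mgrid[:420,:560]
    P=np.stack([(u-cx)/f*depth,(v-cy)/f*depth,depth],-1); return (P-t)@Rm
E
python3 - <<'E'
from h import *
ims=[]
H={'spindle_mid':.0725,'spindle_hex':.0965,'spindle_key':.041,'hub_face':.077,'keyway_mouth':.077,'stand_hole':.066}
for n in ['scene','side']:
    im,d=manip.grab_frame(n); cv2.imwrite(f'pics/{n}0.png',im)
    for k,z in H.items():
        for m in manip.mark_of(n,k)[:3]:
            u=m['uv']; print(n,k,round(m['score'],2),np.round(u),atz(n,u,z).round(4))
    print(cam(n)[4],(-cam(n)[3].T@cam(n)[4]).round(3))
o=manip.get_obs(); print(o['clock'],o['eef_pos'],o['tcp_rot'],manip.tcp_to_grasp)
E
```

```text
pics
scene spindle_mid 0.63 [317. 164.] [ 0.5196 -0.5666  0.0725]
scene spindle_mid 0.53 [323. 214.] [ 0.3972 -0.3737  0.0725]
scene spindle_hex 0.74 [322. 207.] [ 0.4035 -0.375   0.0965]
scene spindle_hex 0.49 [314. 160.] [ 0.5218 -0.5493  0.0965]
scene spindle_key 0.66 [326. 224.] [ 0.3842 -0.3685  0.041 ]
scene spindle_key 0.47 [312. 170.] [ 0.5356 -0.5636  0.041 ]
scene hub_face 0.8 [278. 264.] [ 0.4092 -0.1419  0.077 ]
scene keyway_mouth 0.91 [286. 268.] [ 0.3858 -0.1442  0.077 ]
scene stand_hole 0.81 [325. 215.] [ 0.394  -0.3801  0.066 ]
[0.27209829 0.41919945 1.17846955] [-0.045  0.623  1.117]
side spindle_mid 0.75 [314. 199.] [ 0.3991 -0.3737  0.0725]
side spindle_mid 0.53 [276. 164.] [ 0.5315 -0.5511  0.0725]
side spindle_hex 0.62 [312. 188.] [ 0.4061 -0.3829  0.0965]
side spindle_hex 0.49 [275. 158.] [ 0.534  -0.5409  0.0965]
side spindle_key 0.57 [271. 173.] [ 0.5463 -0.5506  0.041 ]
side spindle_key 0.5 [319. 211.] [ 0.3823 -0.3669  0.041 ]
side hub_face 0.73 [299. 248.] [ 0.4045 -0.1576  0.077 ]
side keyway_mouth 0.57 [303. 249.] [ 0.3936 -0.1546  0.077 ]
side stand_hole 0.76 [316. 201.] [ 0.3939 -0.3731  0.066 ]
[0.41344744 0.27936191 0.82235699] [0.296 0.62  0.673]
0.7 [ 0.2796924  -0.58671586  0.23134561] [9.75372355e-01 2.20564656e-01 2.28992571e-05 3.23496095e-06] -0.0187
```

```bash
python3 -c "
import cv2
a=cv2.imread('pics/scene0.png')[110:310,220:420];b=cv2.imread('pics/side0.png')[110:310,200:400]
cv2.imwrite('pics/c1.png',cv2.hconcat([cv2.resize(x,(400,400),interpolation=2) for x in(a,b)]))"
```

```text
(no output)
```

View pics/scene0.png

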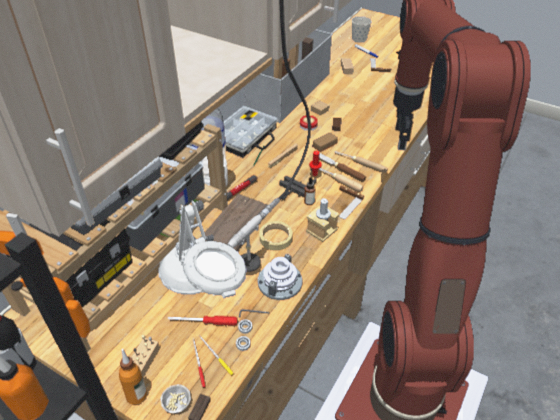

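View pics/c1.png

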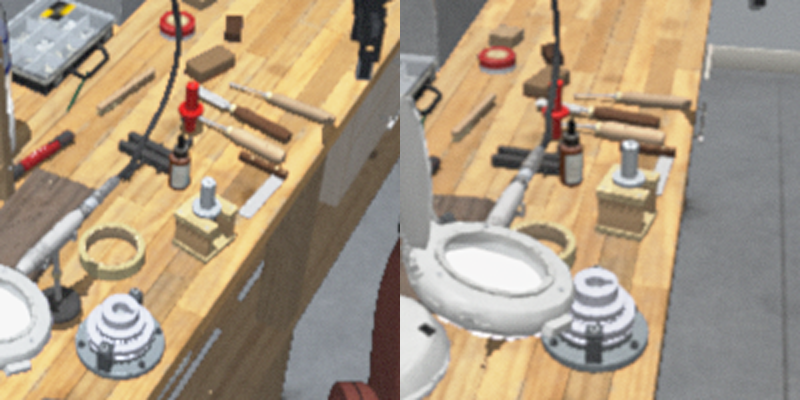

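Steel spindle stands in the plywood stand at scene (323,207); the red twin at (316,163) is the look-alike and is ruled out by colour. Pulley at (278,264). The crop confirms this. Now the wrist camera geometry.

```bash
cat >> h.py <<'E'
def tool():
    o=manip.get_obs(); return np.array(o['eef_pos']),R.from_quat(o['tcp_rot']).as_matrix()
def rel(p):  # world pt -> tool cm
    t,Rm=tool(); return (Rm.T@(np.asarray(p)-t)*100).round(2)
E
python3 - <<'E'
from h import *
f,cx,cy,Rm,t=cam('wrist'); p,T=tool()
print('cam in tool cm',(T.T@(-Rm.T@t-p)*100).round(2),'axis z in tool',(T.T@Rm[2]).round(3),'x',(T.T@Rm[0]).round(3),f,cx,cy)
print(T.round(3)); print(rel([.40,-.376,.231]))
E
```

```text
cam in tool cm [  7.71   0.04 -14.26] axis z in tool [-0.303 -0.     0.953] x [0.    1.    0.001] 304.24202704652805 277.18856037089046 211.93995777818895
[[ 0.903  0.43   0.   ]
 [ 0.43  -0.903  0.   ]
 [ 0.     0.    -1.   ]]
[ 19.93 -13.84   0.04]
```

```bash
python3 -m creep '[[1.5,-1,0,0,0,0,8.5],[4,-2.8,0,0,0,0,8.5],[7,-4.9,0,0,0,0,8.5],[10,-7,0,0,0,0,8.5],[13,-9,0,0,0,0,8.5],[16,-11,0,0,0,0,8.5],[18.5,-12.8,0,0,0,0,8.5],[19.6,-13.6,0,0,0,0,8.5],[19.9,-13.8,0,0,0,0,8.5],[19.9,-13.8,0,0,0,0,8.5],[19.9,-13.8,0,0,0,0,8.5]]'
cat > look.py <<'E'
from h import *; import sys
# mark, hypothesised heights, and depth
def look(tag,H):
    c=cam('wrist'); im,d=manip.grab_frame('wrist'); cv2.imwrite(f'pics/{tag}.png',im)
    for k,z in H.items():
        for m in manip.mark_of('wrist',k)[:2]:
            print(k,round(m['score'],2),np.round(m['uv'],1),atz('wrist',m['uv'],z,c).round(4))
    np.savez(f'{tag}.npz',d=d,im=im,P=cloud('wrist',d,c)); return im,d,c
E
python3 - <<'E'
from look import *
H={'spindle_mid':.0725,'spindle_hex':.0965,'spindle_key':.041,'stand_hole':.066}
im,d,c=look('w1',H); P=np.load('w1.npz')['P']
for lo,hi in((.114,.124),(.070,.078)):
    m=(P[...,2]>lo)&(P[...,2]<hi)&(d>0)&(np.hypot(P[...,0]-.4,P[...,1]+.376)<.04)
    if m.sum()>5: print(lo,m.sum(),np.median(P[m],0).round(4),((P[m].min(0)+P[m].max(0))/2).round(4),np.ptp(P[m],0).round(4))
print(tool()[0])
E
```

```text
clock: 1.62
eef_pos: [0.399, -0.378, 0.2313]
tcp_rot: [0.976, 0.22, -0.0, 0.0]
wrist_force: [0.2, -0.4, -0.4]
width: 0.995
finger_force: 0.0
spindle_mid 0.82 [273.4 195.8] [ 0.3961 -0.3755  0.0725]
spindle_mid 0.76 [510.6 159.2] [ 0.53   -0.5707  0.0725]
spindle_hex 0.86 [277.9 201.4] [ 0.3987 -0.3792  0.0965]
spindle_hex 0.74 [531.5 160. ] [ 0.5327 -0.5704  0.0965]
spindle_key 0.7 [501.7 142.9] [ 0.5462 -0.5746  0.041 ]
0.114 420 [ 0.4001 -0.3774  0.1188] [ 0.3997 -0.3776  0.1174] [0.0208 0.0205 0.0066]
0.07 746 [ 0.4068 -0.3716  0.0739] [ 0.3998 -0.3776  0.0739] [0.0408 0.0412 0.0077]
[ 0.39916803 -0.37760776  0.23115546]
```

View pics/w1.png

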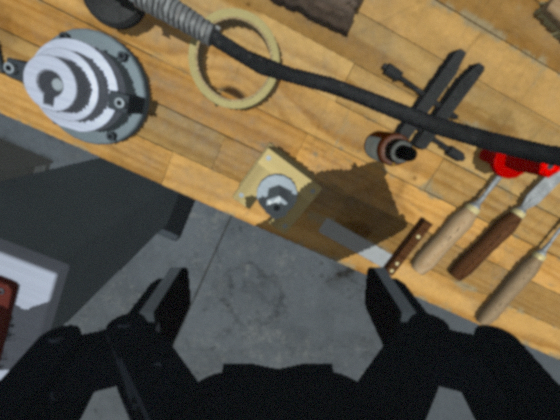

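```bash
cat > hexfit.py <<'E'
from h import *
def hexang(P,c0,ztop,tol=.003,af=.019):
    # fit hexagon orientation to top-face points: silhouette radius vs angle
    m=(abs(P[...,2]-ztop)<tol)&(np.hypot(P[...,0]-c0[0],P[...,1]-c0[1])<.014)
    Q=P[m][:,:2]; best=[]
    g=np.linspace(-1.5,1.5,7)*1e-3
    for a in np.arange(0,60,1):
        n=np.radians(a+60*np.arange(6)); N=np.c_[np.cos(n),np.sin(n)]
        e=[]
        for dx in g:
            for dy in g:
                s=((Q-c0-[dx,dy])@N.T).max(1)-af/2
                e.append((np.clip(s,0,None)**2).sum()*1e6)
        best.append(min(e))
    return np.array(best),len(Q)
E
python3 - <<'E'
from hexfit import *
z=np.load('w1.npz'); P=z['P']; im=z['im']
b,n=hexang(P,np.array([.3998,-.3776]),.1188); print(n,b.round(1)[::3])
x=cv2.resize(im[160:230,240:320],None,fx=5,fy=5,interpolation=2)
y=cv2.resize(im[20:150,10:160],None,fx=2.7,fy=2.7,interpolation=2)
x=cv2.copyMakeBorder(x,0,max(0,y.shape[0]-x.shape[0]),0,0,0)[:y.shape[0]]
cv2.imwrite('pics/c2.png',cv2.hconcat([x,y])[:600,:800])
m=(abs(P[...,2]-.077)<.003)&(np.hypot(P[...,0]-.407,P[...,1]+.15)<.04)
print(m.sum(),P[m].min(0),P[m].max(0),((P[m].min(0)+P[m].max(0))/2).round(4))
E
```

```text
409 [ 9.1 11.8 14.2 16.1 17.3 17.8 17.2 15.8 13.7 11.1  8.3  5.8  3.9  1.8
  0.7  0.5  1.1  2.5  4.3  6.5]
1913 [ 0.38165808 -0.17284957  0.07400324] [ 0.42975888 -0.12363851  0.07922618] [ 0.4057 -0.1482  0.0766]
```

View pics/c2.png

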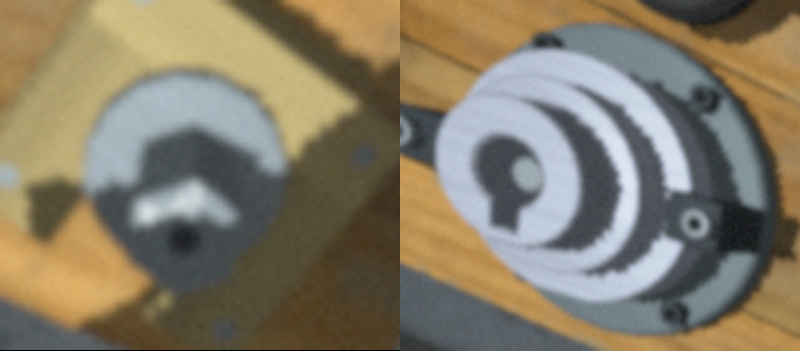

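```bash
cat > kw.py <<'E'
from h import *
from scipy.optimize import least_squares
def hub(P,c0,zf=.0766):
    r=np.hypot(P[...,0]-c0[0],P[...,1]-c0[1])
    ok=np.isfinite(P[...,2])&(r<.03)
    face=ok&(abs(P[...,2]-zf)<.003)
    Q=P[face][:,:2]; 
    # outer rim circle: extreme points per angular bin
    a=np.arctan2(*(Q-c0).T[::-1]); b=(a//np.radians(10)).astype(int)
    E=np.array([Q[b==k][np.argmax(np.hypot(*(Q[b==k]-c0).T))] for k in np.unique(b)])
    s=least_squares(lambda p:np.hypot(E[:,0]-p[0],E[:,1]-p[1])-p[2],[*c0,.024],loss='soft_l1',f_scale=.0005).x
    return s,Q
def keyway(Q,c):
    r=np.hypot(*(Q-c).T); a=np.degrees(np.arctan2(*(Q-c).T[::-1]))%360
    h,_=np.histogram(a[(r>.0125)&(r<.0175)],np.arange(0,361,5)); return h
E
python3 - <<'E'
from kw import *
P=np.load('w1.npz')['P']; s,Q=hub(P,np.array([.4057,-.1482])); print(s.round(4)); h=keyway(Q,s[:2]); print(h[20:55], 'from 100 deg step 5')
E
```

```text
[ 0.4062 -0.1484  0.0241]
[ 7  8  8 10  9  9  8  9  9  6 11  6 12 13  5  0  0  0  0  0  3  5 10  8
  8  8  5  8 10  7  7 10  8  7  9] from 100 deg step 5
```

Key axis ≈164° (in line with slot), keyway ≈189°, hub at (0.4062,-0.1484), spindle at (0.400,-0.3776). Grip on the flats with normals at 44°/-136°.

```bash
python3 -m creep '[[0,0,0,0,0,5,8.5],[0,0,0,0,0,12,8.5],[0,0,0,0,0,19,8.5],[0.05,0.03,0,0,0,26,8.5],[0.07,0.03,0.5,0,0,33,8.5],[0.07,0.03,1,0,0,40,8.5],[0.07,0.03,2,0,0,47,8.5],[0.07,0.03,3,0,0,54,8.5],[0.07,0.03,4.5,0,0,61,8.5],[0.07,0.03,5.5,0,0,67,8.5],[0.07,0.03,6,0,0,71.5,8.5],[0.07,0.03,6,0,0,71.5,8.5]]' 60
python3 - <<'E'
from look import *; from hexfit import *
im,d,c=look('w2',{'spindle_hex':.0965}); P=np.load('w2.npz')['P']; c0=np.array([.4,-.3776])
for lo,hi in((.114,.124),(.071,.077)):
    m=(P[...,2]>lo)&(P[...,2]<hi)&(d>0)&(np.hypot(P[...,0]-.4,P[...,1]+.376)<.025)
    if m.sum()>5: print(lo,m.sum(),np.median(P[m],0).round(4),((P[m].min(0)+P[m].max(0))/2).round(4),np.ptp(P[m],0).round(4))
m=(abs(P[...,2]-.119)<.003)&(np.hypot(P[...,0]-.4,P[...,1]+.376)<.014)
b,n=hexang(P,P[m].mean(0)[:2],np.median(P[m][:,2])); print(n,b.argmin(),b.min())
p,T=tool(); print(p.round(4),'y ang',np.degrees(np.arctan2(T[1,1],T[0,1])),rel([.4,-.3776,.081]),manip.get_obs()['joint_pos'])
E
```

```text
clock: 2.87
eef_pos: [0.3997, -0.3765, 0.1698]
tcp_rot: [0.92, -0.393, -0.001, -0.0]
wrist_force: [0.3, 0.8, -0.3]
width: 0.994
finger_force: 0.0
spindle_hex 0.96 [279.7 222. ] [ 0.3986 -0.3788  0.0965]
0.114 687 [ 0.3997 -0.3786  0.1189] [ 0.3994 -0.3782  0.1175] [0.021  0.0211 0.0065]
0.071 1110 [ 0.4059 -0.3853  0.0739] [ 0.399  -0.3784  0.0741] [0.0414 0.0409 0.0057]
666 45 1.3594807336175958
[ 0.4005 -0.3769  0.1714] y ang -135.8836958606521 [0.02 0.09 9.04] [ 0.69476507  0.17431127 -0.02311482  1.78866725  0.00440529  1.17885253
 -1.70130103]
```

```bash
python3 -m creep '[[0,0.05,1,0,0,0,8.5],[0,0.05,2.5,0,0,0,8.5],[0,0.05,4.5,0,0,0,8.5],[0,0.05,6.5,0,0,0,8.5],[0,0.05,8,0,0,0,8.5],[0,0.05,8.7,0,0,0,8.5],[0,0.05,8.9,0,0,0,8.5],[0,0.05,8.9,0,0,0,8.5],[0,0.05,8.9,0,0,0,8.5]]' 60
python3 -c "
from h import *; print(tool()[0],rel([.3996,-.378,.081]))"
```

```text
clock: 3.72
eef_pos: [0.4008, -0.3773, 0.0832]
tcp_rot: [0.921, -0.391, 0.001, 0.0]
wrist_force: [-0.1, 0.3, -0.6]
width: 0.996
finger_force: 0.0
[ 0.4008276  -0.3773229   0.08323761] [-0.04  0.14  0.22]
```

```bash
python3 -m creep '[[-0.04,0.12,0.15,0,0,0,8.5],[-0.04,0.12,0.15,0,0,0,5],[-0.04,0.12,0.15,0,0,0,3],[-0.04,0.12,0.15,0,0,0,1.5],[-0.04,0.12,0.15,0,0,0,1.2],[-0.04,0.12,0.15,0,0,0,1],[-0.04,0.12,0.15,0,0,0,1],[-0.04,0.12,0.15,0,0,0,1],[-0.04,0.12,0.15,0,0,0,1],[-0.04,0.12,0.15,0,0,0,1],[-0.04,0.12,0.15,0,0,0,1],[-0.04,0.12,0.15,0,0,0,1]]' 80
python3 -c "
from h import *; print(tool()[0]);o=manip.get_obs();print(o['width']*85,o['ft_torque'])"
```

```text
clock: 4.72
eef_pos: [0.3994, -0.3774, 0.0811]
tcp_rot: [0.92, -0.391, 0.0, -0.0]
wrist_force: [0.0, 1.6, 5.0]
width: 0.206
finger_force: 78.3
[ 0.39942051 -0.37740739  0.08108024]
17.539731701754395 [ 0.30494567 -0.00617627 -0.00935734]
```

```bash
python3 -m creep '[[0,0,-0.5,0,0,0,1],[0,0,-1.5,0,0,0,1],[0,0,-3,0,0,0,1],[0,0,-4.5,0,0,0,1],[0,0,-6,0,0,0,1],[0,0,-7.5,0,0,0,1],[0,0,-8.6,0,0,0,1],[0,0,-9,0,0,0,1],[0,0,-9,0,0,0,1]]'
python3 - <<'E'
from h import *
p,T=tool(); print(p)
ex=[]
for n in('scene','side'):
    im,_=manip.grab_frame(n)
    for k in('spindle_key','spindle_mid'):
        for m in manip.mark_of(n,k)[:2]: print(n,k,round(m['score'],2),np.round(m['uv'],1))
    foot=p+[0,0,-.055]
    for a in(104,164,224): print(a,proj(n,[p[0]+.0165*np.cos(np.radians(a)),p[1]+.0165*np.sin(np.radians(a)),p[2]-.040]).round(1))
    u,v=proj(n,foot).round().astype(int); c=im[v-40:v+30,u-35:u+35]; ex.append(cv2.resize(c,(400,400),interpolation=2))
cv2.imwrite('pics/c3.png',cv2.hconcat(ex)); print(manip.get_obs()['wrist_force'])
E
```

```text
clock: 5.47
eef_pos: [0.3994, -0.3777, 0.1718]
tcp_rot: [0.92, -0.391, 0.001, 0.0]
wrist_force: [0.6, 0.7, -3.7]
width: 0.211
finger_force: 78.0
[ 0.3994305  -0.37774571  0.17181772]
scene spindle_key 0.78 [330.4 201. ]
scene spindle_key 0.38 [312.3 168.4]
scene spindle_mid 0.63 [324.5 188.3]
scene spindle_mid 0.36 [313.4 162.3]
104 [323.1 201.2]
164 [328.9 200.3]
224 [330.2 196.5]
side spindle_key 0.67 [318.6 181.4]
side spindle_key 0.63 [268.1 171.3]
side spindle_mid 0.77 [320.6 167.4]
side spindle_mid 0.71 [276.3 164.9]
104 [315.5 180.6]
164 [320.9 178.9]
224 [320.  175.7]
[-0.18829131  0.28175305 -3.23496502]
```

View pics/c3.png

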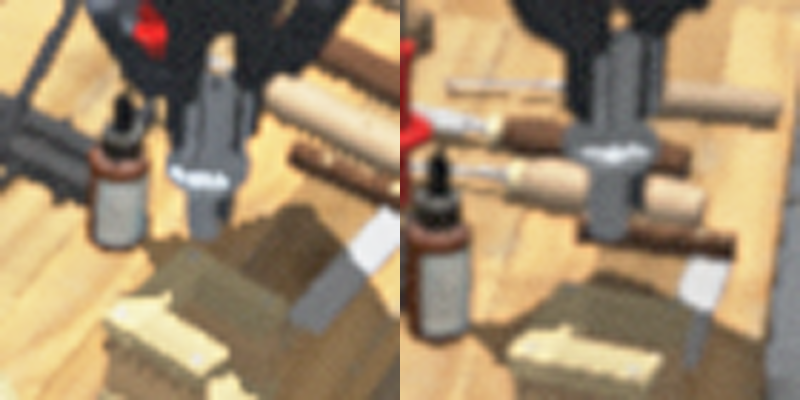

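Held; the dark key shows at lower right in both crops (c3 about (225,215) and (635,190)), matching 164°. Turn to the keyway heading and stop part-way for a closer hub measurement.

```bash
python3 -m creep '[[-0.5,-0.5,-0.5,0,0,-2,1],[-1.5,-1.5,-1,0,0,-5,1],[-3,-2.9,-1.5,0,0,-9,1],[-4.5,-4.4,-2,0,0,-13,1],[-6,-5.8,-2,0,0,-17,1],[-7.5,-7.3,-2,0,0,-20,1],[-8.5,-8.3,-2,0,0,-23,1],[-9,-8.8,-2,0,0,-25,1],[-9.1,-8.9,-2,0,0,-25,1],[-9.1,-8.9,-2,0,0,-25,1],[-9.1,-8.9,-2,0,0,-25,1],[-9.1,-8.9,-2,0,0,-25,1]]'
python3 - <<'E'
from look import *; from kw import *
im,d,c=look('w3',{'hub_face':.077,'keyway_mouth':.077}); P=np.load('w3.npz')['P'].copy(); P[d<=0]=np.nan
c0=np.array([.4062,-.1484])
s,Q=hub(P,c0); print(s.round(4),len(Q)); print(keyway(Q,s[:2])[30:46],'from 150')
# subtler: centroid of low points in keyway ring
r=np.hypot(P[...,0]-s[0],P[...,1]-s[1]); m=(r<.0175)&(abs(P[...,2]-.077)<.003)
f,cx,cy,Rm,t=c
best=[]
for a in np.arange(170,210,1.):
    e=np.array([np.cos(np.radians(a)),np.sin(np.radians(a))]); q=Q-s[:2]; u=q@e; v=q@[-e[1],e[0]]
    best.append(((u>.0125)&(u<.018)&(abs(v)<.004)).sum())
print(best)
p,T=tool(); print(p.round(4),np.degrees(np.arctan2(T[1,1],T[0,1])))
E
```

```text
clock: 6.77
eef_pos: [0.3998, -0.251, 0.1907]
tcp_rot: [0.983, -0.183, -0.0, 0.0]
wrist_force: [-0.4, -0.1, -4.0]
width: 0.209
finger_force: 78.2
hub_face 0.66 [165.9 239.8] [ 0.4075 -0.1459  0.077 ]
keyway_mouth 0.87 [178.9 256.7] [ 0.388  -0.1493  0.077 ]
[ 0.4059 -0.1486  0.0239] 1584
[8 6 8 9 5 0 0 0 0 0 1 4 9 4 8 8] from 150
[np.int64(34), np.int64(31), np.int64(30), np.int64(30), np.int64(28), np.int64(26), np.int64(25), np.int64(23), np.int64(22), np.int64(20), np.int64(18), np.int64(17), np.int64(15), np.int64(11), np.int64(11), np.int64(7), np.int64(1), np.int64(0), np.int64(0), np.int64(0), np.int64(2), np.int64(5), np.int64(6), np.int64(5), np.int64(6), np.int64(8), np.int64(7), np.int64(8), np.int64(11), np.int64(13), np.int64(14), np.int64(15), np.int64(16), np.int64(17), np.int64(19), np.int64(22), np.int64(25), np.int64(27), np.int64(28), np.int64(29)]
[ 0.3999 -0.2507  0.1907] -111.09320573875935
```

View pics/w3.png

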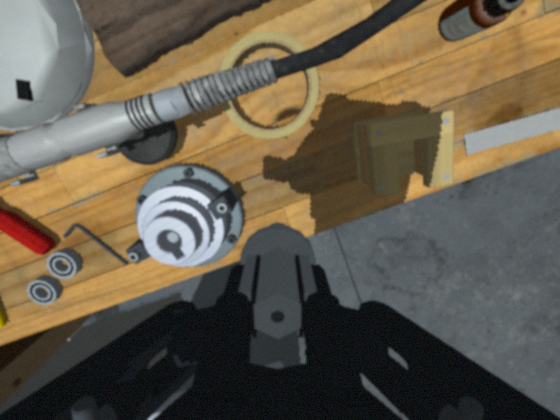

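```bash
cat > fl.py <<'E'
from h import *
from scipy.optimize import least_squares
def fl(tag):
    z=np.load(tag+'.npz'); P=z['P']; d=z['d']; p,T=tool(); L=(P-p)@T
    m=(d>0)&(abs(L[...,0])<.03)&(abs(L[...,1])<.03)&(L[...,2]>.002)&(L[...,2]<.07)
    zt=np.median(L[m&(L[...,2]<.012)&(L[...,0]>.012)][:,2]) if m.any() else None
    f=m&(abs(L[...,2]-zt)<.0025)&(L[...,0]>.0)
    Q=L[f][:,:2]; b=np.round(np.degrees(np.arctan2(Q[:,1],Q[:,0]))/8).astype(int)
    E=np.array([Q[b==k][np.argmax(np.hypot(*Q[b==k].T))] for k in np.unique(b) if abs(k)<9])
    s=least_squares(lambda q:np.hypot(E[:,0]-q[0],E[:,1]-q[1])-.021,[0,0],loss='soft_l1',f_scale=.0005).x
    print('flange top z in tool',zt,'axis offset xy mm',(s*1e3).round(2),len(Q))
    return s
E
python3 -c "
from fl import *
fl('w3'); p,T=tool(); print((T.T@(np.array([.406,-.1485,0])-p)*100).round(2))"
```

```text
flange top z in tool 0.00733561458171888 axis offset xy mm [0.03 1.09] 1510
[-3.11 -9.75 19.07]
```

```bash
python3 -m creep '[[-0.2,-0.7,0,0,0,0,1],[-0.7,-2,0,0,0,0,1],[-1.2,-3.8,0,0,0,0,1],[-1.8,-5.6,0,0,0,0,1],[-2.4,-7.4,0,0,0,0,1],[-2.8,-8.8,0,0,0,0,1],[-3.1,-9.6,0.5,0,0,0,1],[-3.14,-9.8,1.5,0,0,0,1],[-3.14,-9.8,2.7,0,0,0,1],[-3.14,-9.8,3.7,0,0,0,1],[-3.14,-9.8,4.2,0,0,0,1],[-3.14,-9.8,4.2,0,0,0,1]]'
python3 - <<'E'
from fl import *
c=cam('wrist'); im,d=manip.grab_frame('wrist'); p,T=tool(); P=cloud('wrist',d,c); np.savez('w4.npz',d=d,im=im,P=P); fl('w4')
print(p.round(4),(T.T@(np.array([.4059,-.148,.132])-p)*1000).round(2),np.degrees(np.arctan2(T[1,1],T[0,1])),T[2].round(4))
o=manip.get_obs(); print(o['joint_pos'].round(3) if hasattr(o['joint_pos'],'round') else o['joint_pos'],o['wrist_force'])
ex=[]
for n in('scene','side'):
    im,_=manip.grab_frame(n); u,v=proj(n,[.406,-.1485,.09]).round().astype(int); ex.append(cv2.resize(im[v-35:v+35,u-35:u+35],(400,400),interpolation=2))
cv2.imwrite('pics/c4.png',cv2.hconcat(ex))
E
```

```text
clock: 7.92
eef_pos: [0.4047, -0.1475, 0.1471]
tcp_rot: [0.983, -0.183, -0.001, -0.0]
wrist_force: [-0.3, -0.4, -2.9]
width: 0.213
finger_force: 78.2
flange top z in tool 0.008256865409187016 axis offset xy mm [-0.54  0.88] 1511
[ 0.4053 -0.1476  0.148 ] [ 0.72  0.18 16.05] -111.05589012402504 [-1.7e-03 -1.0e-04 -1.0e+00]
[ 0.509 -0.033 -0.256  2.062 -0.01   1.113 -1.681] [ 0.49138895  0.61439795 -3.3793669 ]
```

View pics/c4.png

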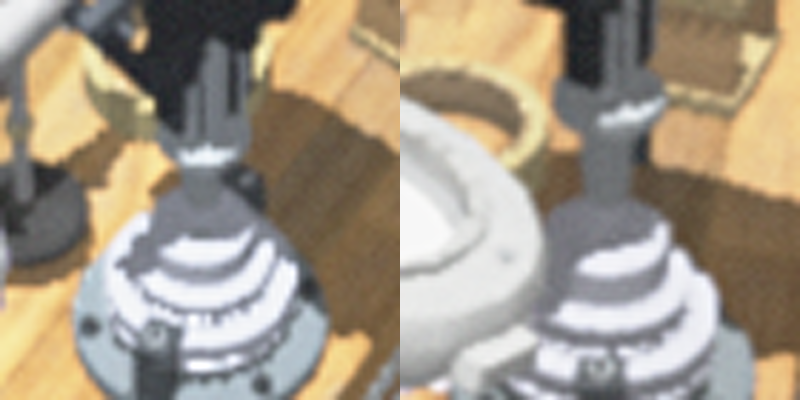

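Nose hangs right above the boss mouth (c4 ≈ (205,190), (605,200)). Lower it into the bore.

```bash
python3 -m creep '[[0.06,0.02,0.4,0,0,0,1],[0.06,0.02,0.9,0,0,0,1],[0.06,0.02,1.3,0,0,0,1],[0.06,0.02,1.6,0,0,0,1],[0.06,0.02,1.9,0,0,0,1],[0.06,0.02,2.1,0,0,0,1],[0.06,0.02,2.3,0,0,0,1],[0.06,0.02,2.4,0,0,0,1],[0.06,0.02,2.4,0,0,0,1]]'
python3 -c "
from h import *; print(tool()[0]);o=manip.get_obs();print(o['wrist_force'],o['ft_torque'])"
```

```text
clock: 8.82
eef_pos: [0.4063, -0.1477, 0.1247]
tcp_rot: [0.983, -0.182, -0.0, -0.0]
wrist_force: [0.0, 0.6, -3.5]
width: 0.215
finger_force: 78.2
[ 0.40626865 -0.14773723  0.12465095]
[ 0.02775869  0.55691901 -3.54156825] [ 0.00144876  0.00323051 -0.01975015]
```

```bash
python3 -m creep '[[0,0,0.2,0,0,0,1],[0,0,0.4,0,0,0,1],[0,0,0.6,0,0,0,1],[0,0,0.6,0,0,0,1]]'
python3 -m creep '[[0,0,0.2,0,0,0,1],[0,0,0.4,0,0,0,1],[0,0,0.6,0,0,0,1],[0,0,0.6,0,0,0,1]]'
python3 -c "
from h import *; print(tool()[0]);o=manip.get_obs();print(o['wrist_force'],o['ft_torque'])"
```

```text
clock: 9.15
eef_pos: [0.4066, -0.1478, 0.1189]
tcp_rot: [0.983, -0.182, 0.0, 0.0]
wrist_force: [-0.9, -0.7, 1.4]
width: 0.206
finger_force: 78.6
clock: 9.48
eef_pos: [0.4066, -0.1478, 0.1128]
tcp_rot: [0.983, -0.182, 0.0, 0.0]
wrist_force: [0.2, 0.1, 3.9]
width: 0.206
finger_force: 78.8
[ 0.40662168 -0.14783863  0.11275333]
[0.1616904  0.08694869 3.86475524] [-0.05245751 -0.02626188 -0.01176541]
```

Key is in the keyway with only spring force felt. Push on home.

```bash
python3 -m creep '[[0,0,0.3,0,0,0,1],[0,0,0.6,0,0,0,1],[0,0,0.9,0,0,0,1],[0,0,1.2,0,0,0,1],[0,0,1.5,0,0,0,1],[0,0,1.7,0,0,0,1],[0,0,1.8,0,0,0,1],[0,0,1.8,0,0,0,1]]' 110
python3 -m creep '[[0,0,0.1,0,0,0,1],[0,0,0.2,0,0,0,1],[0,0,0.3,0,0,0,1],[0,0,0.3,0,0,0,1],[0,0,0.3,0,0,0,1]]'
python3 -c "
from h import *; print(tool()[0]);o=manip.get_obs();print(o['wrist_force'],o['ft_torque'])"
```

```text
clock: 10.15
eef_pos: [0.4067, -0.1479, 0.0952]
tcp_rot: [0.983, -0.182, 0.0, 0.0]
wrist_force: [-1.6, 0.8, 8.5]
width: 0.207
finger_force: 107.3
clock: 10.57
eef_pos: [0.4068, -0.1479, 0.0924]
tcp_rot: [0.983, -0.182, 0.0, 0.0]
wrist_force: [-1.9, -0.1, 8.6]
width: 0.208
finger_force: 107.4
[ 0.4068049  -0.14786586  0.09236016]
[-1.93770012 -0.12379345  8.58523403] [0.21186799 0.51446282 0.00508718]
```

```bash
python3 -m creep '[[0,0,0.05,0,0,0,1],[0,0,0.1,0,0,0,1],[0,0,0.1,0,0,0,1],[0,0,0.1,0,0,0,1],[0,0,0.1,0,0,0,1]]'
python3 -c "
from h import *; print(tool()[0]);o=manip.get_obs();print(o['wrist_force'],o['ft_torque'])"
```

```text
clock: 10.98
eef_pos: [0.4069, -0.1479, 0.0921]
tcp_rot: [0.983, -0.182, 0.0, 0.0]
wrist_force: [-5.9, 2.0, 19.7]
width: 0.206
finger_force: 109.1
[ 0.40685028 -0.14788164  0.09205429]
[-5.87150131  2.0299507  19.73907057] [ 0.46682754  1.34261348 -0.02923765]
```

```bash
python3 -m creep '[[-0.03,0.01,0.03,0,0,0,1],[-0.06,0.02,0.06,0,0,0,1],[-0.06,0.02,0.08,0,0,0,1],[-0.06,0.02,0.08,0,0,0,1],[-0.06,0.02,0.08,0,0,0,1]]'
python3 - <<'E'
from h import *
o=manip.get_obs();print(tool()[0],tool()[1][2],o['wrist_force'],o['ft_torque'])
ex=[]
for n in('scene','side'):
    im,_=manip.grab_frame(n); u,v=proj(n,[.406,-.1485,.085]).round().astype(int); ex.append(cv2.resize(im[v-30:v+30,u-30:u+30],(400,400),interpolation=2))
cv2.imwrite('pics/c5.png',cv2.hconcat(ex))
c=cam('wrist'); im,d=manip.grab_frame('wrist'); P=cloud('wrist',d,c); np.savez('w5.npz',d=d,im=im,P=P)
from fl import fl; fl('w5')
r=np.hypot(P[...,0]-.406,P[...,1]+.1485)
L=(P-tool()[0])@tool()[1]
for nm,m in(('flange',(r<.019)&(abs(P[...,2]-.085)<.004)&(L[...,0]>.011)),('hubface',(r>.0222)&(r<.0235)&(abs(P[...,2]-.077)<.004))): print(nm,m.sum(),np.median(P[m][:,2]) if m.any() else '')
E
```

```text
clock: 11.4
eef_pos: [0.4069, -0.1479, 0.092]
tcp_rot: [0.983, -0.182, 0.001, 0.0]
wrist_force: [-7.2, 2.4, 26.8]
width: 0.208
finger_force: 109.5
[ 0.40686076 -0.14788666  0.09202949] [ 2.20663498e-03 -6.17088068e-05 -9.99997563e-01] [-7.19757808  2.40206422 26.8174477 ] [ 0.71594683  1.65792431 -0.04645638]
flange top z in tool 0.007345459529488814 axis offset xy mm [-0.07  0.75] 1504
flange 501 0.08490562224679099
hubface 355 0.07670137991381128
```

View pics/c5.png

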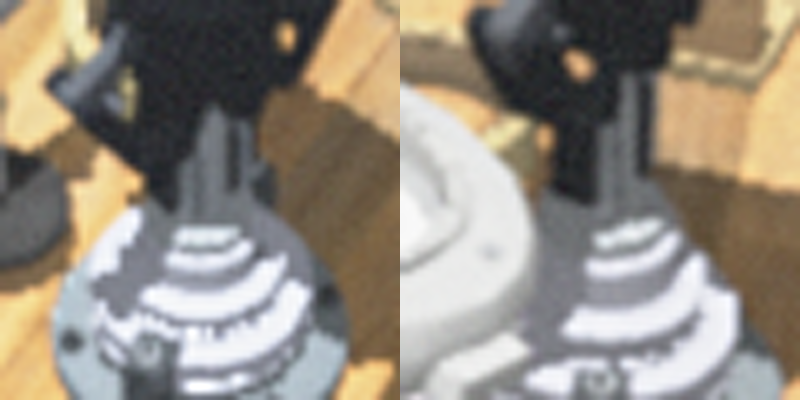

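Flange sits flat on the boss (flange top 84.9 mm, hub face 76.7 mm: 8.2 mm apart, matching the 8 mm flange). It is stable, pressed at ~27 N, and gripped at ~110 N.

```bash
python3 -c "
from cell import manip
print(manip.sign_off())"
```

```text
the job is handed in; nothing more can be done
None
```

The spindle is home in the pulley: the key is in the keyway, the flange is seated on the hub face, and the gripper is still holding it pressed down. I handed the job in about 11 s into the 48 s limit.

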